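Load the bench finisher with fresh castings and set its speed

TASK

Load the bench finisher: first bring its speed lever back to idle, against the stop, then pull the drawer out and set every casting lying about on the bench in it, the brass ones in the yellow left bay and the aluminium ones in the blue right bay. When they are all in, push the drawer fully shut, and only then swing the lever to line up with the red pointer. The lever must stay at idle whenever the drawer is open, and the other things on the bench are to be left where they are.

Things in the scene. Friction and masses are not known exactly. Their poses are not given: they have to be found in the camera images.
- finisher: The bench finisher, fixed: a grey cabinet 220 deep (x) x 240 wide (y) x 90 mm high with one drawer in its front, and on the right (its -y side) a dark control box, top 45 mm above the table, 235 x 235 mm, from 115 mm in front of to 120 mm behind the cabinet's front plane, carrying the lever. Origin: table level, middle of the cabinet's front plane; x points into the cabinet, so its front faces -x, to the robot.
- drawer (a joint): How far the drawer is pulled out along the finisher's -x, m: 0 fully shut (its starting place), 0.15 fully out (stop). Friction about 1.5 N, stays where left. White front panel 12 mm thick, 8 to 82 mm above the table. Inside: side walls 28 mm and a middle divider 22 mm tall from the tray's underside (12 mm above the table); the tray is 165 mm long.
- drawer_handle (a point): Middle of the drawer's bar handle, 57 mm above the table: a horizontal steel bar along the finisher's y, 11 mm thick, 120 mm long, on two posts 108 mm apart; its centre line is 42 mm in front of the panel (36 mm free behind it), so fingers can go down behind it from above. Same axes as the finisher; moves with the drawer.
- bay_brass (a point): Middle of the floor of the drawer's left bay (+y side), lined yellow: for brass. Floor 17 mm above the table. The bay is 160 mm along x and 98 mm along y; same axes as the finisher; moves with the drawer. The rear 15 mm stay under the cabinet when fully out.
- bay_alu (a point): Middle of the floor of the drawer's right bay (-y side), lined blue: for aluminium. Same size, height and axes as the yellow one.
- lever (a joint): Angle of the speed lever, rad: 0 at idle (its end stop, green dot, arm towards the right), growing clockwise seen from above to 2.1 (stop). Turns level about a vertical pivot, friction about 0.15 N m, stays where left. Starts between 0.7 and 1.9.
- lever_pivot (a point): Point on the lever's vertical pivot axis, 60 mm above the table, fixed on the control box.
- lever_knob (a point): Point on the axis of the lever's black upright round knob, 22 mm in diameter, from 63 to 110 mm above the table; this point is 90 mm above the table and 90 mm from the pivot. The arm runs from the pivot along this point's own -x, at 55 to 65 mm height.
- pointer: Red pointer fixed flat on the control box (46 to 52 mm above the table): marks the lever setting called for, between 0.6 and 1.8 rad from idle. Origin: on the lever's pivot axis; the red mark lies 101 to 132 mm from it along its own -x, so the lever is right when its arm points the same way as the mark.
- brass_1: Brass-yellow casting, no. 1 of up to 3: a plus-shaped base of two crossed bars, each 42 x 22 x 14 mm, with its round sprue stub, 18 mm in diameter, standing on the middle (from 14 to 55 mm above the underside): grip the stub. Origin: centre of the underside; z up along the stub when it stands; looks the same every quarter turn. About 0.2 kg. Absent (None) in some starts.
- brass_2: Brass-yellow casting, no. 2 of up to 3: a plus-shaped base of two crossed bars, each 42 x 22 x 14 mm, with its round sprue stub, 18 mm in diameter, standing on the middle (from 14 to 55 mm above the underside): grip the stub. Origin: centre of the underside; z up along the stub when it stands; looks the same every quarter turn. About 0.2 kg. Absent (None) in some starts.
- brass_3: Brass-yellow casting, no. 3 of up to 3: a plus-shaped base of two crossed bars, each 42 x 22 x 14 mm, with its round sprue stub, 18 mm in diameter, standing on the middle (from 14 to 55 mm above the underside): grip the stub. Origin: centre of the underside; z up along the stub when it stands; looks the same every quarter turn. About 0.2 kg. Absent (None) in some starts.
- alu_1: Silver-grey aluminium casting, no. 1 of up to 2: a square base 40 x 40 x 14 mm with its round sprue stub, 18 mm in diameter, standing on the middle (from 14 to 55 mm above the underside): grip the stub. Origin: centre of the underside; z up along the stub when it stands. About 0.1 kg. Absent (None) in some starts.
- alu_2: Silver-grey aluminium casting, no. 2 of up to 2: a square base 40 x 40 x 14 mm with its round sprue stub, 18 mm in diameter, standing on the middle (from 14 to 55 mm above the underside): grip the stub. Origin: centre of the underside; z up along the stub when it stands. About 0.1 kg. Absent (None) in some starts.
- jar: White jar, 60 mm wide, 75 mm high, with a cork lid. Not part of the job: leave it where it is. Origin: centre of its underside.
- key: Small steel key, 60 mm long, 12 mm high. Not part of the job: leave it where it is. Origin: centre of its underside.
- rule: Flat steel rule 300 x 35 x 4 mm. Not part of the job: leave it where it is. Origin: centre of its underside.
- stick: Wooden stick 160 x 22 x 14 mm. Not part of the job: leave it where it is. Origin: centre of its underside.
- flask: Wooden moulding frame 140 x 140 x 50 mm. Not part of the job: leave it where it is. Origin: centre of its underside.
There are look-alikes about, which are no part of the job. What is shaped like the alu_1 but purple is not meant.

How it is judged (in metres and radians):
On the way, in this order (a step that is already met when the one before it is completed fails the run):
1. the speed lever is brought back to idle while the drawer is shut (value of joint lever below 0.09 rad and value of joint drawer below 0.006 m), for 0.2 s.
2. the drawer is pulled out, lever at idle (value of joint drawer above 0.11 m and value of joint lever below 0.09 rad), for 0.2 s.
3. every casting is in the bay of its metal (x of brass_1 in the frame of bay_brass between -0.085 and 0.085 m and y of brass_1 in the frame of bay_brass between -0.049 and 0.049 m and z of brass_1 in the frame of bay_brass between -0.006 and 0.04 m and x of brass_2 in the frame of bay_brass between -0.085 and 0.085 m and y of brass_2 in the frame of bay_brass between -0.049 and 0.049 m and z of brass_2 in the frame of bay_brass between -0.006 and 0.04 m and x of brass_3 in the frame of bay_brass between -0.085 and 0.085 m and y of brass_3 in the frame of bay_brass between -0.049 and 0.049 m and z of brass_3 in the frame of bay_brass between -0.006 and 0.04 m and x of alu_1 in the frame of bay_alu between -0.085 and 0.085 m and y of alu_1 in the frame of bay_alu between -0.049 and 0.049 m and z of alu_1 in the frame of bay_alu between -0.006 and 0.04 m and x of alu_2 in the frame of bay_alu between -0.085 and 0.085 m and y of alu_2 in the frame of bay_alu between -0.049 and 0.049 m and z of alu_2 in the frame of bay_alu between -0.006 and 0.04 m), for 0.2 s.
4. the drawer is fully shut on them, lever still at idle (all of step 1 and all of step 3), for 0.2 s.
5. the lever is swung to line up with the red pointer (angle between the x axis of lever_knob and the x axis of pointer, either way round below 0.09 rad and value of joint drawer below 0.006 m), for 0.2 s.
At the end, for the whole second after the job is handed in: The lever's arm points along the red pointer within 0.09 rad, the drawer is shut to within 6 mm, every casting present is at rest in the drawer's bay for its metal (its origin over that bay's floor, standing or lying) (all of step 3 and all of step 5 and velocity of joint lever between -0.05 and 0.05 rad/s and linear speed of each of brass_1, brass_2, brass_3, alu_1, alu_2 below 0.03 m/s); the robot touches nothing.
It fails at once if the lever is off idle (over 0.15 rad) while the drawer is out more than 20 mm (value of joint drawer above 0.02 m and value of joint lever above 0.15 rad).
It fails at once if another thing on the bench is moved more than 40 mm (distance of any of jar, key, rule, stick, flask from where it was at the start of the episode above 0.04 m).
Of brass_1, brass_2, brass_3, alu_1, alu_2 only 3 to 5 are there at a start; the rules pass over those that are not, and their reading is None.
At some moment in a run one of brass_1, brass_2, brass_3, alu_1, alu_2 may be knocked a few centimetres aside while the robot is not near it.
Once in a run the grip may slacken for a moment while it holds something.
It also fails if it takes over 210 s, if anything falls off the work surface, if the arm or the gripper's body presses on something with over 40 N, if the wrist force passes 120 N, or if a joint passes its speed limit or range.

ROBOT

A 6-joint arm with a two-finger parallel gripper is mounted at the origin on the work surface. World frame = base frame: x ahead of the robot, y to its left, z up, the work surface at z = 0. Lengths are in mm, angles in rad, forces in N, time in s.
With the tool pointing down it reaches from about 300 to 775 mm from the base axis. Payload 14.6 kg.
Tool frame: the origin (TCP) lies at the very end of the fingers, on their centre line; the grasp point (between the pads) lies 19 mm behind it; z points along the fingers, y is the line along which they close (so a half turn about z gives the same grasp; the last joint's range is limited). The gripper opens to 94 mm and grips with 3 to 60 N. Pads are 16 mm wide; open, the fingers measure 119 mm over their backs; the gripper's body (75 mm by 177 mm) begins 78 mm behind the grasp point.
Start: joints at [-1.367, 0.3, 1.521, -0, 1.321, -0.067], TCP at [147.12, -529.948, 205.446] pointing down, gripper open.
Joint ranges: [-3.03, 3.03], [-0.79, 2.21], [0.23, 2.52], [-1.04, 4.18], [0, 3.07], [-2.55, 2.55]. Speed limits (rad/s): [2.22, 2.22, 2.57, 3.14, 3.14, 3.14].

INTERFACE

Orientations are given as [roll, pitch, yaw] about the fixed x, y, z axes, in that order (R = Rz(yaw) Ry(pitch) Rx(roll)).
In Python, from cell import manip gives the robot as it stands.
- The arm moves only by the tool servo_tool, never from a script. Its argument "motion" is a list that holds one entry, the list of rows, each a list of 7 numbers: the shift along the world's x, y, z as a fraction of full scale, then the turn, a rotation vector about the world's x, y, z as a fraction of full scale, then the closure, from 0 (fully open) to 1 (shut). In form: [[[x, y, z, rx, ry, rz, gripper], ...]]. A call has 1 to 10 rows; each row is the pose to reach, as a shift and turn from the pose commanded when the call began, turning the shorter way round; what a row does not reach only later rows make up. Full scale, the value 1, is 0.5 m for a shift and pi rad for a turn. A row lasts 1/10 s, in which the tool goes at most 50 mm and 8.59 degrees, less where a joint would pass 70% of its speed; a pose out of reach is approached as far as the arm can. A call with a number of a shift or a turn outside -1 to 1 is refused whole. A call with a gripper value outside its range is refused whole. The fingers move at their own pace and stop on an object; "newtons" is the grip in N (left out, the last holds). Time passes only in rows, so rows that repeat a pose let the fingers close. It gives the time, the measured TCP pose, the force, the opening and the grip force at its end, in the units of the state.
- manip.read_state(): the state, without advancing time (a new reading comes with each control period).
- manip.camera(name): name is "scene" or "top"; returns a dict with "frame" (384x512x3 uint8, red, green, blue), "range_z" (384x512 float32, mm along the optical axis (not along the pixel's ray), 0 where there is no reading), "vfov" (degrees; the focal length in pixels is half the picture's height over the tangent of half this angle, whatever the lens; pixels are square), "cx", "cy" (the principal point, pixels), "k1" (the pictures are not rectified: a ray, as slopes to the right and down, at radius r is drawn at 1 + k1 r^2 times it, then the intrinsics apply), "cam_to_world" (4x4, takes a point from camera to world coordinates). Camera axes: x right, y down, z forward; pixel columns grow to the right and rows downward; lengths in mm; the calibration is good to about 2 mm. A picture is of the moment at which its call begins.
- manip.sign_off(): hands the job in; it is judged then, once.
The state is a dict: "clock": time; "joints": joint angles; "qd": joint speeds; "effort": joint torques, N m; "eef_pos": TCP position; "eef_rot": TCP orientation; "wrist_force": force on the tool from outside, world axes, zero at the start; "moment": the same for the moment, N m; "finger_gap": finger opening in mm; "finger_force": force on a finger pad.
Only numpy, scipy, OpenCV 4.12 (cv2) and the standard library are available. Lean on these libraries where they do the work, as an engineer would, in place of code of your own. Each camera call takes 0.05 s, during which the arm holds its last target. There are 200 camera calls.

## Working session

There is one attempt and no reset: what is moved stays moved. The work goes in short steps, Python scripts to look and compute and a tool call to move; the robot and the scene stay as the last step left them, time stands still between calls to the robot, and variables do not carry over. Pictures are saved under pics/ and viewed, at most 14 in all, crops included, and the job is handed in when it is done.

Besides the shell and the picture viewer there is one more tool, called after "Call:" in YAML: its name, and indented under it one key for each argument. servo_tool: Moves the arm, as the interface text tells. Its arguments: {"type":"object","properties":{"motion":{"type":"array"},"newtons":{"type":"number"}},"required":["motion"]}

```bash
mkdir -p pics; cat > h.py <<'E'
import numpy as np, cv2
from cell import manip
def K(c):
    f=c["frame"].shape[0]/2/np.tan(np.radians(c["vfov"])/2)
    return f
def rays(c,uv):
    f=K(c); p=(np.atleast_2d(uv).astype(float)-[c["cx"],c["cy"]])/f
    q=p.copy()
    for _ in range(20): q=p/(1+c["k1"]*(q**2).sum(1,keepdims=True))
    return np.c_[q,np.ones(len(q))]
def onplane(c,uv,z):
    d=rays(c,uv)@c["cam_to_world"][:3,:3].T; o=c["cam_to_world"][:3,3]
    return o+d*((z-o[2])/d[:,2])[:,None]
def cloud(c):
    h,w=c["range_z"].shape; v,u=np.mgrid[:h,:w]
    r=rays(c,np.c_[u.ravel(),v.ravel()])*c["range_z"].reshape(-1,1)
    P=r@c["cam_to_world"][:3,:3].T+c["cam_to_world"][:3,3]
    P[c["range_z"].ravel()==0]=np.nan
    return P.reshape(h,w,3)
def save(c,n,box=None,s=1.5):
    im=c["frame"][...,::-1]
    if box: x0,y0,x1,y1=box; im=im[y0:y1,x0:x1]
    cv2.imwrite("pics/"+n+".png",cv2.resize(im,None,fx=s,fy=s,interpolation=cv2.INTER_CUBIC))
E
python3 - <<'E'
from h import *
for n in("scene","top"):
    c=manip.camera(n); save(c,n+"0"); np.save(n+"0.npy",c,allow_pickle=True); print(n,c["vfov"],c["cx"],c["cy"],c["k1"],c["cam_to_world"].round(2).tolist())
s=manip.read_state();print(s)
E
```

```text
scene 57.553092643836145 254.28546065808797 191.3457599970829 -0.091002858813359 [[-0.27, 0.69, -0.67, 1359.65], [0.96, 0.18, -0.2, 206.35], [-0.02, -0.7, -0.71, 939.2], [0.0, 0.0, 0.0, 1.0]]
top 51.82386374947566 251.89670893511044 186.44680380482208 -0.023160454218008913 [[0.02, -0.98, 0.18, 294.15], [-1.0, -0.01, 0.02, -63.62], [-0.02, -0.18, -0.98, 1438.9], [0.0, 0.0, 0.0, 1.0]]
{'clock': 0.1, 'joints': array([-1.36656927e+00,  3.00398184e-01,  1.52150815e+00,  2.81561303e-05,
        1.32070558e+00, -6.65669683e-02]), 'qd': array([ 0.0002525 , -0.00145357, -0.00282849, -0.00071029,  0.00070885,
       -0.00212555]), 'effort': array([ 8.10803540e-04, -5.32642221e+01, -3.53286660e+01,  7.08608679e-02,
        2.34606833e-02, -6.31309695e-05]), 'eef_pos': array([ 147.09772266, -529.72327549,  204.95717887]), 'eef_rot': array([-3.14057747e+00, -9.50114667e-05,  2.70786999e-01]), 'wrist_force': array([ 0.63734014, -0.16625397, -0.96291019]), 'moment': array([-0.02516702,  0.01211459, -0.00106626]), 'finger_force': 0.0, 'finger_gap': 93.76233687165806}
```

View pics/scene0.png

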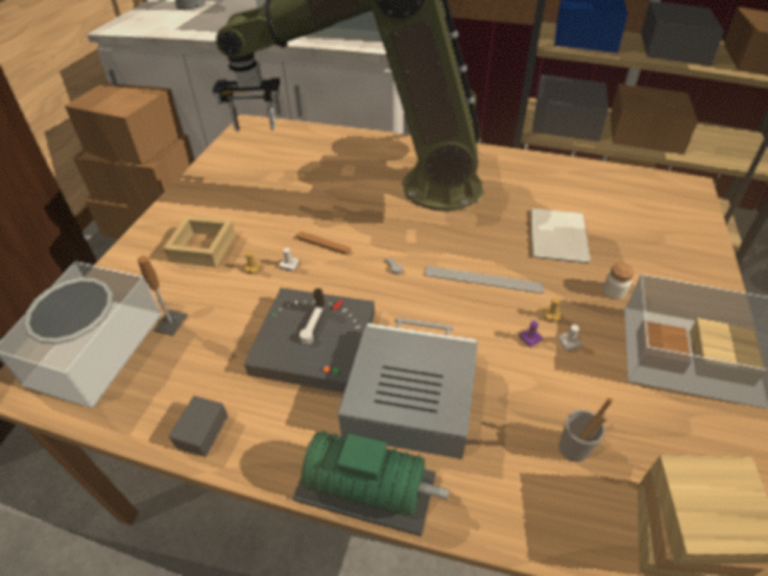

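View pics/top0.png

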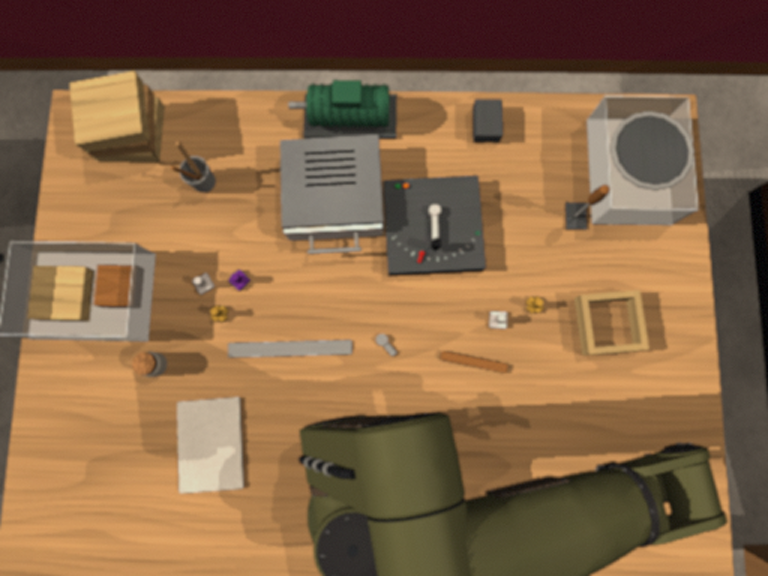

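The views show a drawer cabinet at top (330,190) and the lever box at (433,225), with the knob at (435,243), the pivot at (435,210) and the red pointer at (421,257). Castings in the top view are alu (203,283), brass (220,313), alu (498,319) and brass (535,305). The purple decoy is at (240,280).

```bash
python3 - <<'E'
from h import *
t=np.load("top0.npy",allow_pickle=True).item(); s=np.load("scene0.npy",allow_pickle=True).item()
P=cloud(t)
print("table z",np.nanmedian(P[250:260,150:250,2]), "cab top",np.nanmedian(P[95:110,200:240,2]))
# castings: points between 40 and 62 high near pixels
for n,(u,v) in dict(aluL=(203,283),purple=(240,280),brL=(220,313),aluR=(498,319),brR=(535,305)).items():
    u=int(u/1.5);v=int(v/1.5);Q=P[v-14:v+15,u-14:u+15].reshape(-1,3);C=t["frame"][v-14:v+15,u-14:u+15].reshape(-1,3)
    m=(Q[:,2]>46)&(Q[:,2]<62); b=(Q[:,2]>9)&(Q[:,2]<20)
    print(n,m.sum(),Q[m].mean(0).round(1),"base",Q[b].mean(0).round(1),np.ptp(Q[b],0).round(0),C[m].mean(0).round(),C[b].mean(0).round())
for nm,c in(("top",t),("scene",s)):
    Q=cloud(c).reshape(-1,3);C=c["frame"].reshape(-1,3).astype(int)
    k=(Q[:,0]>420)&(Q[:,0]<750)&(Q[:,1]>-330)&(Q[:,1]<150)
    red=k&(C[:,0]>150)&(C[:,1]<70)&(C[:,2]<70)&(Q[:,2]>35)&(Q[:,2]<65); print(nm,"red",red.sum(),Q[red].round(0).tolist()[:40])
    kn=k&(Q[:,2]>100)&(Q[:,2]<118)&(Q[:,1]<-40); print("knob",kn.sum(),Q[kn].mean(0),C[kn].mean(0))
    w=k&(C.min(1)>150)&(Q[:,2]>52)&(Q[:,2]<80)&(Q[:,1]<-60)
    print("white arm",w.sum(),Q[w].mean(0),Q[w].min(0),Q[w].max(0))
    x=k&(Q[:,2]>85)&(Q[:,2]<96)&(Q[:,1]>-80); h=cv2.minAreaRect(Q[x][:,:2].astype(np.float32)); print("cab",h)
    bar=k&(Q[:,2]>54)&(Q[:,2]<70)&(Q[:,0]<560)&(Q[:,1]>-80); print("bar",bar.sum(),Q[bar].mean(0),cv2.minAreaRect(Q[bar][:,:2].astype(np.float32)) if bar.sum() else 0)
    bx=k&(Q[:,2]>42)&(Q[:,2]<49)&(Q[:,1]<-60); print("box",cv2.minAreaRect(Q[bx][:,:2].astype(np.float32)))
save(t,"lev",(180,70,340,210),5); save(s,"sc_obj",(80,130,400,260),2.5)
E
```

```text
table z 1.8062226146519151 cab top 92.61791349315831
aluL 22 [532.6 397.1  56.5] base [533.2 392.1  14.1] [94. 67. 11.] [181. 166. 149.] [147. 128. 111.]
purple 19 [542.9 308.6  55.5] base [542.9 307.7  14.6] [91. 93. 10.] [101.  45. 111.] [110.  59. 101.]
brL 22 [460.5 351.9  55.7] base [465.5 355.3  14.2] [103.  93.  11.] [161. 118.  46.] [153. 114.  58.]
aluR 22 [ 455.8 -319.7   55.5] base [ 454.  -319.6   14.7] [97. 93. 11.] [202. 194. 176.] [194. 176. 153.]
brR 24 [ 494.1 -408.8   56. ] base [ 491.7 -407.4   14.7] [96. 93. 11.] [187. 136.  55.] [172. 126.  57.]
top red 15 [[609.0, -131.0, 60.0], [610.0, -135.0, 54.0], [612.0, -139.0, 47.0], [606.0, -132.0, 55.0], [606.0, -135.0, 53.0], [603.0, -128.0, 53.0], [603.0, -132.0, 52.0], [603.0, -135.0, 53.0], [599.0, -128.0, 55.0], [599.0, -132.0, 54.0], [594.0, -128.0, 58.0], [596.0, -132.0, 52.0], [591.0, -128.0, 55.0], [593.0, -132.0, 47.0], [587.0, -128.0, 58.0]]
knob 33 [ 619.9814259  -164.58325935  110.06377499] [37.06060606 35.51515152 33.96969697]
white arm 107 [ 650.4627032  -188.59448825   66.2914239 ] [ 450.80071297 -328.04
[... 447 characters left out ...]
, [599.0, -127.0, 49.0], [608.0, -139.0, 49.0], [607.0, -136.0, 49.0], [610.0, -131.0, 53.0], [603.0, -130.0, 47.0], [614.0, -133.0, 52.0], [611.0, -131.0, 50.0]]
knob 33 [ 626.70484901 -163.75647113  107.42693383] [85.48484848 67.54545455 48.90909091]
white arm 110 [ 665.40080572 -177.20190414   63.88425252] [ 447.88356373 -327.82699321   52.02796546] [ 723.94656052 -150.47327474   70.11956681]
cab ((708.5337524414062, 57.09915542602539), (89.982421875, 189.17628479003906), 3.098062038421631)
bar 0 [nan nan nan] 0
box ((601.6488037109375, -192.7609100341797), (296.5626220703125, 265.5362548828125), 0.045386530458927155)<stdin>:18: RuntimeWarning: Mean of empty slice.
  ret = um.true_divide(
```

View pics/lev.png

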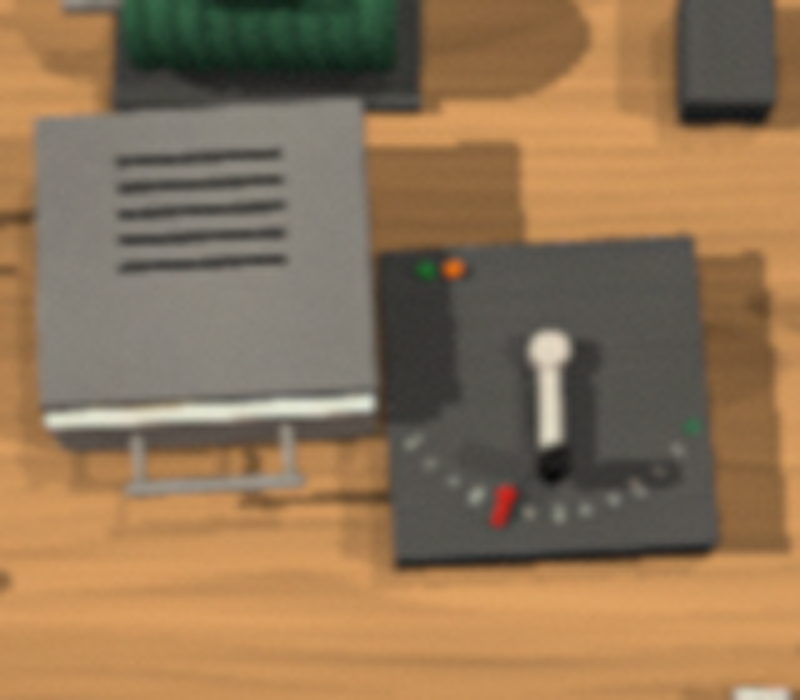

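Top crop: the pivot cap is at (549,347), the knob at (553,465) and the pointer at (502,507). The green dot is at (693,427), and the handle ends are at (128,490) and (300,482).

```bash
python3 - <<'E'
from h import *
t=np.load("top0.npy",allow_pickle=True).item()
f=lambda u,v,z: onplane(t,[[180+u/5-.4,70+v/5-.4]],z)[0].round(1)
for n,a in dict(pivot=(549,347,68),knobtop=(553,462,110),red1=(497,523,52),red2=(508,490,52),green=(693,427,46),hL=(128,490,62),hR=(300,482,62),cFL=(42,410,90),cFR=(376,398,90),cBL=(37,120,90),cBR=(364,98,90),bxBR=(692,240,45),bxFR=(716,550,45),bxFL=(398,562,45)).items(): print(n,f(*a))
E
```

```text
pivot [ 714.2 -164.    68. ]
knobtop [ 618.9 -163.8  110. ]
red1 [ 587.6 -128.2   52. ]
red2 [ 612.  -135.9   52. ]
green [ 662.  -269.9   46. ]
hL [605.9 136.3  62. ]
hR [613.5  13.2  62. ]
cFL [656.7 195.6  90. ]
cFR [668.5 -40.6  90. ]
cBL [874.6 209.7  90. ]
cBR [893.7 -28.   90. ]
bxBR [ 804.7 -271.1   45. ]
bxFR [ 571.6 -285.5   45. ]
bxFL [559.5 -57.7  45. ]
```

Call:
servo_tool:
  motion:
    - [[0.948, 0.732, 0, 0, 0, -0.086, 0], [0.948, 0.732, 0, 0, 0, -0.086, 0], [0.948, 0.732, 0, 0, 0, -0.086, 0], [0.948, 0.732, 0, 0, 0, -0.086, 0], [0.948, 0.732, 0, 0, 0, -0.086, 0], [0.948, 0.732, 0, 0, 0, -0.086, 0], [0.948, 0.732, 0, 0, 0, -0.086, 0], [0.948, 0.732, 0, 0, 0, -0.086, 0], [0.948, 0.732, 0, 0, 0, -0.086, 0], [0.948, 0.732, 0, 0, 0, -0.086, 0]]
  newtons: 20

```text
clock: 1.1
eef_pos: [541.7, -224.6, 205.2]
eef_rot: [-3.141, 0.0, 0.001]
wrist_force: [0.1, -0.9, -0.2]
finger_gap: 93.9
finger_force: 0.0
```

Call:
servo_tool:
  motion:
    - [[0.156, 0.121, 0, 0, 0, 0, 0], [0.156, 0.121, 0, 0, 0, 0, 0], [0.156, 0.121, -0.08, 0, 0, 0, 0], [0.156, 0.121, -0.16, 0, 0, 0, 0], [0.156, 0.121, -0.26, 0, 0, 0, 0], [0.156, 0.121, -0.26, 0, 0, 0, 1], [0.156, 0.121, -0.26, 0, 0, 0, 1], [0.156, 0.121, -0.26, 0, 0, 0, 1], [0.156, 0.121, -0.26, 0, 0, 0, 1], [0.156, 0.121, -0.26, 0, 0, 0, 1]]

```text
clock: 2.1
eef_pos: [619.0, -166.1, 77.3]
eef_rot: [3.141, -0.002, 0.001]
wrist_force: [-0.4, -0.1, -0.1]
finger_gap: 57.4
finger_force: 0.0
```

Call:
servo_tool:
  motion:
    - [[0, 0, 0, 0, 0, 0, 1], [0, 0, 0, 0, 0, 0, 1], [0, 0, 0, 0, 0, 0, 1], [0, 0, 0, 0, 0, 0, 1], [0, 0, 0, 0, 0, 0, 1], [0, 0, 0, 0, 0, 0, 1], [0, 0, 0, 0, 0, 0, 1], [0, 0, 0, 0, 0, 0, 1]]

```text
clock: 2.9
eef_pos: [618.4, -165.8, 75.4]
eef_rot: [-3.142, 0.0, 0.001]
wrist_force: [-0.0, -0.1, 0.2]
finger_gap: 21.5
finger_force: 20.0
```

Call:
servo_tool:
  motion:
    - [[0.002, -0.025, 0, 0, 0, 0.044, 1], [0.007, -0.05, 0, 0, 0, 0.089, 1], [0.016, -0.073, 0, 0, 0, 0.133, 1], [0.027, -0.095, 0, 0, 0, 0.178, 1], [0.042, -0.116, 0, 0, 0, 0.222, 1], [0.06, -0.134, 0, 0, 0, 0.267, 1], [0.079, -0.149, 0, 0, 0, 0.311, 1], [0.101, -0.162, 0, 0, 0, 0.356, 1], [0.11, -0.166, 0, 0, 0, 0.372, 1], [0.11, -0.166, 0, 0, 0, 0.372, 1]]

```text
clock: 3.9
eef_pos: [671.6, -248.6, 75.2]
eef_rot: [-3.135, 0.001, 1.171]
wrist_force: [-17.6, 4.3, 9.1]
finger_gap: 21.4
finger_force: 20.0
```

Call:
servo_tool:
  motion:
    - [[0, 0, 0, 0, 0, 0, 0.5], [0, 0, 0, 0, 0, 0, 0.5], [0, 0, 0, 0, 0, 0, 0.5], [0, 0, 0, 0, 0, 0, 0.5], [0, 0, 0.1, 0, 0, 0, 0.5], [0, 0, 0.18, 0, 0, 0, 0.5], [0, 0, 0.18, 0, 0, 0, 0.57], [0, 0, 0.18, 0, 0, 0, 0.57]]

```text
clock: 4.7
eef_pos: [673.6, -248.8, 166.0]
eef_rot: [3.14, 0.0, 1.169]
wrist_force: [-0.8, -0.2, -0.2]
finger_gap: 40.7
finger_force: 0.0
```

Call:
servo_tool:
  motion:
    - [[-0.128, 0.648, 0, 0, 0, 0.146, 0.57], [-0.128, 0.648, 0, 0, 0, 0.146, 0.57], [-0.128, 0.648, 0, 0, 0, 0.146, 0.57], [-0.128, 0.648, 0, 0, 0, 0.146, 0.57], [-0.128, 0.648, 0, 0, 0, 0.146, 0.57], [-0.128, 0.648, 0, 0, 0, 0.146, 0.57], [-0.128, 0.648, 0, 0, 0, 0.146, 0.57], [-0.128, 0.648, 0, 0, 0, 0.146, 0.57], [-0.128, 0.648, -0.06, 0, 0, 0.146, 0.57], [-0.128, 0.648, -0.12, 0, 0, 0.146, 0.57]]

```text
clock: 5.7
eef_pos: [609.2, 74.6, 103.9]
eef_rot: [-3.141, 0.0, 1.628]
wrist_force: [1.0, 0.2, -0.5]
finger_gap: 40.4
finger_force: 0.0
```

```bash
python3 - <<'E'
from h import *
s=manip.read_state();print(s["eef_pos"],s["eef_rot"])
c=manip.camera("scene"); save(c,"hd",(150,150,350,300),4)
E
```

```text
[609.23669271  74.57027123 103.85151097] [-3.14127132e+00  1.55363040e-04  1.62790559e+00]
```

View pics/hd.png

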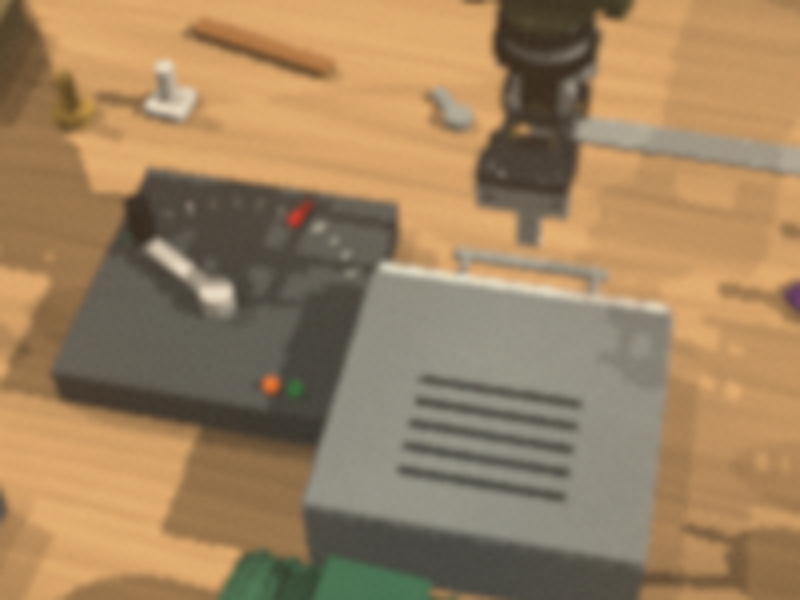

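The lever now lies at idle over the green dot, and the fingers are above the handle bar at (535,268), squared to it. Next I'll lower and grip.

Call:
servo_tool:
  motion:
    - [[0, 0, -0.06, 0, 0, 0, 0.57], [0, 0, -0.12, 0, 0, 0, 0.57], [0, 0, -0.12, 0, 0, 0, 1], [0, 0, -0.12, 0, 0, 0, 1], [0, 0, -0.12, 0, 0, 0, 1], [0, 0, -0.12, 0, 0, 0, 1], [0, 0, -0.12, 0, 0, 0, 1], [0, 0, -0.12, 0, 0, 0, 1], [0, 0, -0.12, 0, 0, 0, 1]]
  newtons: 30

```text
clock: 6.65
eef_pos: [610.2, 75.1, 47.0]
eef_rot: [3.139, 0.0, 1.628]
wrist_force: [-0.7, -1.7, 8.4]
finger_gap: 9.9
finger_force: 30.0
```

Call:
servo_tool:
  motion:
    - [[-0.04, -0.002, 0, 0, 0, 0, 1], [-0.09, -0.005, 0, 0, 0, 0, 1], [-0.14, -0.008, 0, 0, 0, 0, 1], [-0.19, -0.011, 0, 0, 0, 0, 1], [-0.24, -0.014, 0, 0, 0, 0, 1], [-0.28, -0.016, 0, 0, 0, 0, 1], [-0.296, -0.017, 0, 0, 0, 0, 1], [-0.296, -0.017, 0, 0, 0, 0, 1], [-0.296, -0.017, 0, 0, 0, 0, 1]]

```text
clock: 7.55
eef_pos: [462.4, 65.5, 47.0]
eef_rot: [3.139, 0.002, 1.628]
wrist_force: [-1.4, -13.1, 10.6]
finger_gap: 9.6
finger_force: 29.9
```

Call:
servo_tool:
  motion:
    - [[0, 0, 0, 0, 0, 0, 0.57], [0, 0, 0, 0, 0, 0, 0.57], [0, 0, 0, 0, 0, 0, 0.57], [0, 0, 0, 0, 0, 0, 0.57], [0, 0, 0.1, 0, 0, 0, 0.5], [0, 0, 0.2, 0, 0, 0, 0.5], [0, 0, 0.25, 0, 0, 0, 0.5], [0, 0.4, 0.25, 0, 0, 0, 0.5], [0, 0.4, 0.25, 0, 0, 0, 0.5], [0, 0.4, 0.25, 0, 0, 0, 0.5]]

```text
clock: 8.55
eef_pos: [461.2, 218.4, 170.8]
eef_rot: [3.141, -0.0, 1.627]
wrist_force: [0.9, -1.1, 0.2]
finger_gap: 46.7
finger_force: 0.0
```

Call:
servo_tool:
  motion:
    - [[0, 0.272, 0, 0, 0, 0, 0.45], [0, 0.272, 0, 0, 0, 0, 0.45], [0, 0.272, 0, 0, 0, 0, 0.45], [0, 0.272, 0, 0, 0, 0, 0.45], [0, 0.272, 0, 0, 0, 0, 0.45]]

```text
clock: 9.05
eef_pos: [461.0, 352.9, 169.9]
eef_rot: [-3.141, 0.001, 1.629]
wrist_force: [0.0, -0.6, 0.2]
finger_gap: 51.7
finger_force: 0.0
```

```bash
python3 - <<'E'
from h import *
s=manip.read_state();print(s["eef_pos"],s["eef_rot"])
c=manip.camera("top"); save(c,"top1"); np.save("top1.npy",c,allow_pickle=True)
E
```

```text
[460.98020674 352.94918865 169.8632778 ] [-3.14071907e+00  6.21808456e-04  1.62936140e+00]
```

View pics/top1.png

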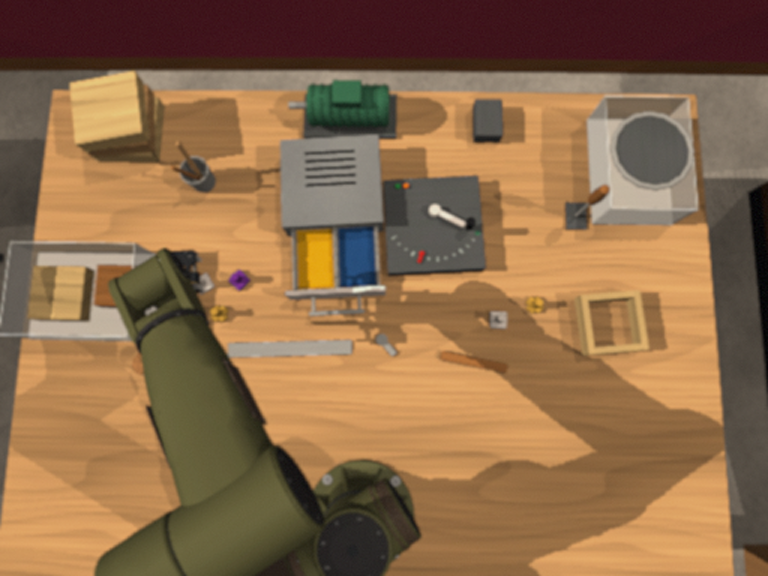

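The drawer is out: the yellow bay is at (316,258), blue at (358,258), and the lever is at idle. The gripper is above the left castings.

```bash
python3 - <<'E'
from h import *
c=np.load("top1.npy",allow_pickle=True).item()
h=cv2.cvtColor(c["frame"],cv2.COLOR_RGB2HSV)
Y=cv2.inRange(h,(18,170,120),(30,255,255)); B=cv2.inRange(h,(100,120,40),(125,255,255))
for n,m in(("Y",Y),("B",B)):
    m[:140]=0;m[200:]=0;m[:,:180]=0;m[:,260:]=0
    k=cv2.findContours(m,0,2)[0]; k=max(k,key=cv2.contourArea)
    print(n,cv2.contourArea(k),onplane(c,cv2.boxPoints(cv2.minAreaRect(k)),17).round(0).tolist())
P=cloud(c)
br=cv2.inRange(h,(15,120,60),(30,255,255)); n,l,st,ce=cv2.connectedComponentsWithStats(br)
for i in range(1,n):
    u,v=ce[i].astype(int)
    if 8<st[i,4]<400 and 15<P[v,u,2]<70: print(ce[i].round(),st[i,4],P[v,u].round())
for u,v in((220,313),(498,319),(535,305)):
    u=int(u/1.5);v=int(v/1.5);Q=P[v-14:v+15,u-14:u+15].reshape(-1,3);m=(Q[:,2]>46)&(Q[:,2]<62); print(Q[m].mean(0).round(1),m.sum())
E
```

```text
Y 834.5 [[670.0, 174.0, 17.0], [674.0, 87.0, 17.0], [529.0, 78.0, 17.0], [525.0, 163.0, 17.0]]
B 770.5 [[675.0, 68.0, 17.0], [679.0, -14.0, 17.0], [537.0, -22.0, 17.0], [533.0, 59.0, 17.0]]
[459.8 351.7  54.7] 25
[ 455.6 -319.7   56.4] 23
[ 493.8 -408.3   56.1] 24
```

Call:
servo_tool:
  motion:
    - [[0, 0, -0.1, 0, 0, 0, 0.45], [0, 0, -0.2, 0, 0, 0, 0.45], [0, 0, -0.296, 0, 0, 0, 0.45], [0, 0, -0.296, 0, 0, 0, 0.45], [0, 0, -0.296, 0, 0, 0, 1], [0, 0, -0.296, 0, 0, 0, 1], [0, 0, -0.296, 0, 0, 0, 1], [0, 0, -0.296, 0, 0, 0, 1], [0, 0, -0.296, 0, 0, 0, 1], [0, 0, -0.296, 0, 0, 0, 1]]
  newtons: 40

```text
clock: 10.1
eef_pos: [461.8, 353.0, 23.6]
eef_rot: [3.14, -0.001, 1.628]
wrist_force: [-1.7, -1.1, 6.7]
finger_gap: 17.2
finger_force: 40.0
```

Call:
servo_tool:
  motion:
    - [[0, 0, 0.08, 0, 0, 0, 1], [0, 0, 0.16, 0, 0, 0, 1], [0, 0, 0.22, 0, 0, 0, 1], [0.32, -0.454, 0.22, 0, 0, 0, 1], [0.32, -0.454, 0.22, 0, 0, 0, 1], [0.32, -0.454, 0.22, 0, 0, 0, 1], [0.32, -0.454, 0.22, 0, 0, 0, 1], [0.32, -0.454, 0.22, 0, 0, 0, 1], [0.32, -0.454, 0.22, 0, 0, 0, 1], [0.32, -0.454, 0.22, 0, 0, 0, 1]]

```text
clock: 11.1
eef_pos: [622.8, 122.3, 132.1]
eef_rot: [-3.141, 0.0, 1.624]
wrist_force: [0.0, 0.4, -2.2]
finger_gap: 17.3
finger_force: 40.0
```

Call:
servo_tool:
  motion:
    - [[0, 0, -0.08, 0, 0, 0, 1], [0, 0, -0.15, 0, 0, 0, 1], [0, 0, -0.182, 0, 0, 0, 1], [0, 0, -0.182, 0, 0, 0, 1], [0, 0, -0.182, 0, 0, 0, 0.62], [0, 0, -0.182, 0, 0, 0, 0.62], [0, 0, -0.182, 0, 0, 0, 0.62], [0, 0, -0.06, 0, 0, 0, 0.62], [0, 0, 0.06, 0, 0, 0, 0.5], [0, 0, 0.06, 0, 0, 0, 0.5]]

```text
clock: 12.1
eef_pos: [622.7, 126.0, 168.2]
eef_rot: [3.135, -0.001, 1.628]
wrist_force: [0.0, 0.7, -0.9]
finger_gap: 46.1
finger_force: 0.0
```

```bash
python3 - <<'E'
from h import *
s=manip.read_state();print(s["eef_pos"],s["finger_gap"])
c=manip.camera("scene");P=cloud(c).reshape(-1,3);C=c["frame"].reshape(-1,3).astype(int)
m=(P[:,2]>60)&(P[:,2]<78)&(abs(P[:,0]-620)<30)&(abs(P[:,1]-125)<30);print(m.sum(),P[m].mean(0),C[m].mean(0))
# aluL
m=(P[:,2]>46)&(P[:,2]<62)&(abs(P[:,0]-532)<45)&(abs(P[:,1]-397)<45);print(m.sum(),P[m].mean(0))
save(c,"sc2",(200,130,400,280),4)
E
```

```text
[622.74149858 125.98378065 168.21055987] 46.11958774260361
28 [624.81567927 130.0960198   69.46775482] [185.03571429 141.32142857  69.35714286]
25 [537.38607498 399.742343    53.42265094]
```

View pics/sc2.png

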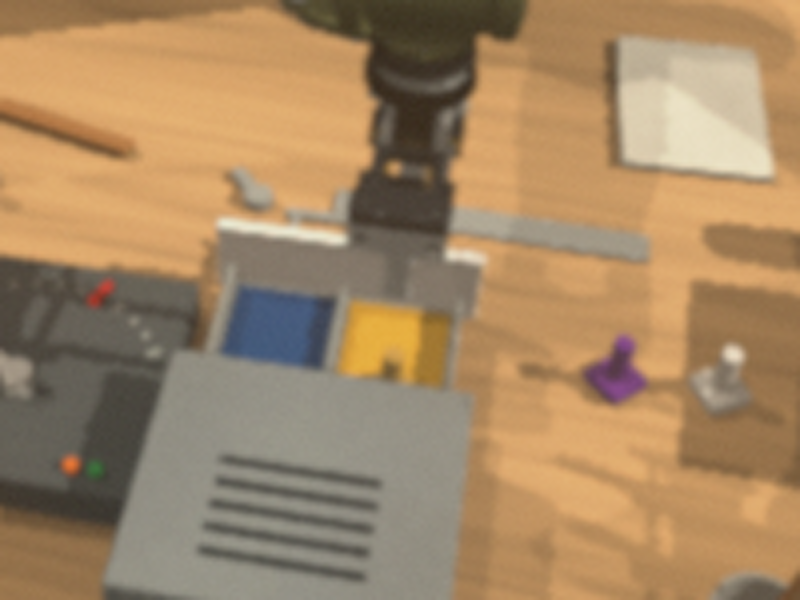

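Call:
servo_tool:
  motion:
    - [[-0.18, 0.542, 0, 0, 0, 0, 0.45], [-0.18, 0.542, 0, 0, 0, 0, 0.45], [-0.18, 0.542, 0, 0, 0, 0, 0.45], [-0.18, 0.542, 0, 0, 0, 0, 0.45], [-0.18, 0.542, 0, 0, 0, 0, 0.45], [-0.18, 0.542, 0, 0, 0, 0, 0.45], [-0.18, 0.542, 0, 0, 0, 0, 0.45], [-0.18, 0.542, -0.08, 0, 0, 0, 0.45], [-0.18, 0.542, -0.17, 0, 0, 0, 0.45], [-0.18, 0.542, -0.17, 0, 0, 0, 0.45]]

```text
clock: 13.15
eef_pos: [529.1, 394.4, 71.4]
eef_rot: [-3.133, 0.005, 1.628]
wrist_force: [0.6, -0.6, -1.1]
finger_gap: 51.6
finger_force: 0.0
```

Call:
servo_tool:
  motion:
    - [[0, 0, 0, 0, 0, 0, 0.45], [0, 0, 0, 0, 0, 0, 0.45]]

```text
clock: 13.35
eef_pos: [532.6, 397.0, 80.4]
eef_rot: [3.138, -0.002, 1.628]
wrist_force: [-0.1, 1.2, -0.5]
finger_gap: 51.8
finger_force: 0.0
```

Call:
servo_tool:
  motion:
    - [[0, 0, -0.06, 0, 0, 0, 0.45], [0, 0, -0.114, 0, 0, 0, 0.45], [0, 0, -0.114, 0, 0, 0, 0.45], [0, 0, -0.114, 0, 0, 0, 1], [0, 0, -0.114, 0, 0, 0, 1], [0, 0, -0.114, 0, 0, 0, 1], [0, 0, -0.114, 0, 0, 0, 1], [0, 0, -0.114, 0, 0, 0, 1], [0, 0, -0.114, 0, 0, 0, 1], [0, 0, -0.114, 0, 0, 0, 1]]

```text
clock: 14.35
eef_pos: [531.8, 396.9, 21.3]
eef_rot: [3.141, -0.001, 1.628]
wrist_force: [0.7, 0.1, 6.8]
finger_gap: 17.3
finger_force: 40.0
```

Call:
servo_tool:
  motion:
    - [[0, 0, 0.08, 0, 0, 0, 1], [0, 0, 0.16, 0, 0, 0, 1], [0, 0, 0.22, 0, 0, 0, 1], [0.192, -0.746, 0.22, 0, 0, 0, 1], [0.192, -0.746, 0.22, 0, 0, 0, 1], [0.192, -0.746, 0.22, 0, 0, 0, 1], [0.192, -0.746, 0.22, 0, 0, 0, 1], [0.192, -0.746, 0.22, 0, 0, 0, 1], [0.192, -0.746, 0.22, 0, 0, 0, 1], [0.192, -0.746, 0.22, 0, 0, 0, 1]]

```text
clock: 15.35
eef_pos: [618.7, 55.7, 130.4]
eef_rot: [-3.141, -0.0, 1.628]
wrist_force: [-0.0, 0.3, -0.4]
finger_gap: 16.8
finger_force: 40.0
```

Call:
servo_tool:
  motion:
    - [[0.018, -0.068, 0, 0, 0, 0, 1], [0.018, -0.068, 0, 0, 0, 0, 1], [0.018, -0.068, -0.08, 0, 0, 0, 1], [0.018, -0.068, -0.15, 0, 0, 0, 1], [0.018, -0.068, -0.18, 0, 0, 0, 1], [0.018, -0.068, -0.18, 0, 0, 0, 1], [0.018, -0.068, -0.18, 0, 0, 0, 0.62], [0.018, -0.068, -0.18, 0, 0, 0, 0.62], [0.018, -0.068, -0.18, 0, 0, 0, 0.62], [0.018, -0.068, 0.06, 0, 0, 0, 0.62]]

```text
clock: 16.35
eef_pos: [624.7, 23.9, 85.5]
eef_rot: [-3.131, -0.001, 1.628]
wrist_force: [-0.4, -0.5, -0.5]
finger_gap: 36.0
finger_force: 0.0
```

Call:
servo_tool:
  motion:
    - [[0, 0, 0.08, 0, 0, 0, 0.5], [0, 0, 0.15, 0, 0, 0, 0.5], [-0.344, -0.688, 0.15, 0, 0, 0, 0.45], [-0.344, -0.688, 0.15, 0, 0, 0, 0.45], [-0.344, -0.688, 0.15, 0, 0, 0, 0.45], [-0.344, -0.688, 0.15, 0, 0, 0, 0.45], [-0.344, -0.688, 0.15, 0, 0, 0, 0.45], [-0.344, -0.688, 0.15, 0, 0, 0, 0.45], [-0.344, -0.688, 0.15, 0, 0, 0, 0.45], [-0.344, -0.688, 0.15, 0, 0, 0, 0.45]]

```text
clock: 17.35
eef_pos: [454.1, -322.7, 166.1]
eef_rot: [3.141, 0.001, 1.626]
wrist_force: [0.1, 0.1, 0.2]
finger_gap: 52.2
finger_force: 0.0
```

```bash
python3 - <<'E'
from h import *
s=manip.read_state();print(s["eef_pos"],s["finger_gap"])
c=manip.camera("scene");P=cloud(c).reshape(-1,3);C=c["frame"].reshape(-1,3).astype(int)
for x,y,z in((620,125,69),(628,24,69),(455,-320,54),(494,-409,54),(460,352,54),(533,397,54)):
    m=(abs(P[:,2]-z)<8)&(abs(P[:,0]-x)<35)&(abs(P[:,1]-y)<35);print(x,y,m.sum(),P[m].mean(0).round(1) if m.sum() else 0)
E
```

```text
[ 454.09205997 -322.68962064  166.14256581] 52.17681138160606
620 125 27 [624.9 130.3  69.1]
628 24 28 [629.9  29.4  69. ]
455 -320 18 [ 460.7 -320.    52.6]
494 -409 17 [ 497.5 -409.8   52.3]
460 352 0 0
533 397 0 0
```

Call:
servo_tool:
  motion:
    - [[0.002, 0, -0.1, 0, 0, 0, 0.45], [0.002, 0, -0.2, 0, 0, 0, 0.45], [0.002, 0, -0.286, 0, 0, 0, 0.45], [0.002, 0, -0.286, 0, 0, 0, 0.45], [0.002, 0, -0.286, 0, 0, 0, 1], [0.002, 0, -0.286, 0, 0, 0, 1], [0.002, 0, -0.286, 0, 0, 0, 1], [0.002, 0, -0.286, 0, 0, 0, 1], [0.002, 0, -0.286, 0, 0, 0, 1], [0.002, 0, -0.286, 0, 0, 0, 1]]

```text
clock: 18.4
eef_pos: [457.0, -320.5, 23.5]
eef_rot: [3.141, 0.001, 1.628]
wrist_force: [-1.8, 1.7, 7.5]
finger_gap: 17.4
finger_force: 40.0
```

Call:
servo_tool:
  motion:
    - [[0, 0, 0.08, 0, 0, 0, 1], [0, 0, 0.16, 0, 0, 0, 1], [0, 0, 0.22, 0, 0, 0, 1], [0.226, 0.68, 0.22, 0, 0, 0, 1], [0.226, 0.68, 0.22, 0, 0, 0, 1], [0.226, 0.68, 0.22, 0, 0, 0, 1], [0.226, 0.68, 0.22, 0, 0, 0, 1], [0.226, 0.68, 0.22, 0, 0, 0, 1], [0.226, 0.68, 0.22, 0, 0, 0, 1], [0.226, 0.68, 0.22, 0, 0, 0, 1]]

```text
clock: 19.4
eef_pos: [567.3, 14.0, 132.8]
eef_rot: [3.141, 0.0, 1.628]
wrist_force: [0.4, -1.1, -1.3]
finger_gap: 17.4
finger_force: 40.0
```

Call:
servo_tool:
  motion:
    - [[0.005, 0.012, 0, 0, 0, 0, 1], [0.005, 0.012, -0.08, 0, 0, 0, 1], [0.005, 0.012, -0.15, 0, 0, 0, 1], [0.005, 0.012, -0.182, 0, 0, 0, 1], [0.005, 0.012, -0.182, 0, 0, 0, 1], [0.005, 0.012, -0.182, 0, 0, 0, 0.65], [0.005, 0.012, -0.182, 0, 0, 0, 0.65], [0.005, 0.012, -0.182, 0, 0, 0, 0.65], [0.005, 0.012, -0.1, 0, 0, 0, 0.65], [0.005, 0.012, 0, 0, 0, 0, 0.5]]

```text
clock: 20.4
eef_pos: [568.4, 17.8, 132.3]
eef_rot: [-3.138, -0.0, 1.628]
wrist_force: [1.6, 0.3, 1.4]
finger_gap: 37.7
finger_force: 0.0
```

Call:
servo_tool:
  motion:
    - [[-0.151, -0.854, 0.06, 0, 0, 0, 0.45], [-0.151, -0.854, 0.06, 0, 0, 0, 0.45], [-0.151, -0.854, 0.06, 0, 0, 0, 0.45], [-0.151, -0.854, 0.06, 0, 0, 0, 0.45], [-0.151, -0.854, 0.06, 0, 0, 0, 0.45], [-0.151, -0.854, 0.06, 0, 0, 0, 0.45], [-0.151, -0.854, 0.06, 0, 0, 0, 0.45], [-0.151, -0.854, 0.06, 0, 0, 0, 0.45], [-0.151, -0.854, 0.06, 0, 0, 0, 0.45], [-0.151, -0.854, 0.06, 0, 0, 0, 0.45]]

```text
clock: 21.4
eef_pos: [492.4, -413.0, 162.7]
eef_rot: [3.141, 0.001, 1.624]
wrist_force: [-0.2, 1.4, -0.4]
finger_gap: 51.4
finger_force: 0.0
```

```bash
python3 - <<'E'
from h import *
s=manip.read_state();print(s["eef_pos"],s["finger_gap"])
c=manip.camera("scene");P=cloud(c).reshape(-1,3)
for x,y,z in((620,125,69),(628,24,69),(570,18,69),(494,-409,54)):
    m=(abs(P[:,2]-z)<8)&(abs(P[:,0]-x)<28)&(abs(P[:,1]-y)<28);print(x,y,m.sum(),P[m].mean(0).round(1) if m.sum() else 0)
save(c,"sc3",(80,120,400,300),2.5)
E
```

```text
[ 492.44540228 -413.03524652  162.69737872] 51.430628165528304
620 125 29 [625.7 130.   69.1]
628 24 29 [631.7  29.2  69.1]
570 18 27 [572.7  19.2  68.8]
494 -409 16 [ 498.  -409.8   53.2]
```

View pics/sc3.png

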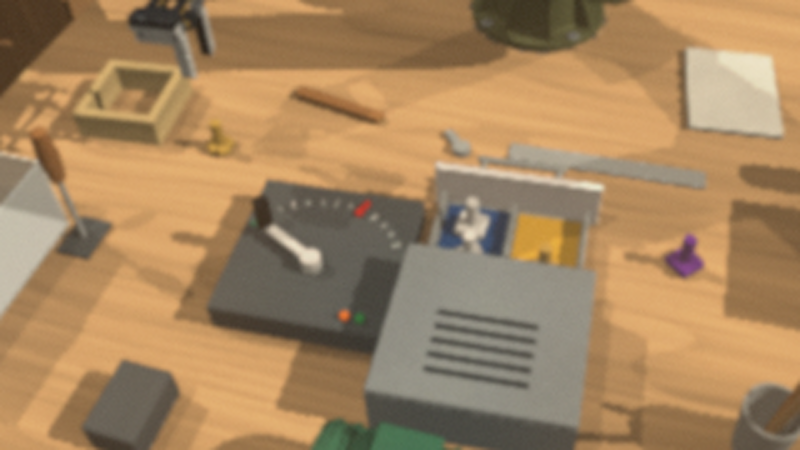

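Both aluminium castings stand in the blue bay (470,230), one brass is in yellow (545,257), and the last brass is at (218,140).

Call:
servo_tool:
  motion:
    - [[0, 0, -0.1, 0, 0, 0, 0.45], [0, 0, -0.2, 0, 0, 0, 0.45], [0, 0, -0.28, 0, 0, 0, 0.45], [0, 0, -0.28, 0, 0, 0, 0.45], [0, 0, -0.28, 0, 0, 0, 1], [0, 0, -0.28, 0, 0, 0, 1], [0, 0, -0.28, 0, 0, 0, 1], [0, 0, -0.28, 0, 0, 0, 1], [0, 0, -0.28, 0, 0, 0, 1], [0, 0, -0.28, 0, 0, 0, 1]]

```text
clock: 22.45
eef_pos: [494.4, -409.4, 23.5]
eef_rot: [3.141, 0.001, 1.628]
wrist_force: [-0.9, 2.1, 6.8]
finger_gap: 17.1
finger_force: 40.0
```

Call:
servo_tool:
  motion:
    - [[0, 0, 0.08, 0, 0, 0, 1], [0, 0, 0.16, 0, 0, 0, 1], [0, 0, 0.22, 0, 0, 0, 1], [0.1, 0.6, 0.22, 0, 0, 0, 1], [0.1, 0.6, 0.22, 0, 0, 0, 1], [0.1, 0.6, 0.22, 0, 0, 0, 1], [0.1, 0.6, 0.22, 0, 0, 0, 1], [0.1, 0.6, 0.22, 0, 0, 0, 1], [0.1, 0.6, 0.22, 0, 0, 0, 1], [0.1, 0.6, 0.22, 0, 0, 0, 1]]

```text
clock: 23.45
eef_pos: [544.3, -104.4, 132.5]
eef_rot: [-3.141, -0.001, 1.632]
wrist_force: [-0.5, -0.1, -2.5]
finger_gap: 17.4
finger_force: 40.0
```

Call:
servo_tool:
  motion:
    - [[0.041, 0.463, 0, 0, 0, 0, 1], [0.041, 0.463, 0, 0, 0, 0, 1], [0.041, 0.463, 0, 0, 0, 0, 1], [0.041, 0.463, 0, 0, 0, 0, 1], [0.041, 0.463, 0, 0, 0, 0, 1], [0.041, 0.463, 0, 0, 0, 0, 1], [0.041, 0.463, 0, 0, 0, 0, 1], [0.041, 0.463, -0.08, 0, 0, 0, 1], [0.041, 0.463, -0.15, 0, 0, 0, 1], [0.041, 0.463, -0.182, 0, 0, 0, 1]]

```text
clock: 24.45
eef_pos: [563.4, 120.5, 38.9]
eef_rot: [-3.138, 0.0, 1.626]
wrist_force: [-4.0, -1.3, 57.4]
finger_gap: 17.3
finger_force: 40.0
```

Call:
servo_tool:
  motion:
    - [[0, 0, 0, 0, 0, 0, 1], [0, 0, 0, 0, 0, 0, 0.65], [0, 0, 0, 0, 0, 0, 0.65], [0, 0, 0, 0, 0, 0, 0.65], [0, 0, 0.08, 0, 0, 0, 0.65], [0, 0, 0.18, 0, 0, 0, 0.5], [0, 0, 0.18, 0, 0, 0, 0.5], [-0.36, 0, 0.18, 0, 0, 0, 0.57], [-0.36, 0, 0.18, 0, 0, 0, 0.57], [-0.36, 0, 0.18, 0, 0, 0, 0.57]]

```text
clock: 25.45
eef_pos: [412.6, 122.1, 131.1]
eef_rot: [3.141, 0.0, 1.628]
wrist_force: [1.5, -0.5, 0.2]
finger_gap: 40.1
finger_force: 0.0
```

```bash
python3 - <<'E'
from h import *
s=manip.read_state();print(s["eef_pos"],s["finger_gap"])
c=manip.camera("scene");P=cloud(c).reshape(-1,3)
for x,y,z in((620,125,69),(628,24,69),(570,18,69),(565,122,69)):
    m=(abs(P[:,2]-z)<8)&(abs(P[:,0]-x)<28)&(abs(P[:,1]-y)<28);print(x,y,m.sum(),P[m].mean(0).round(1) if m.sum() else 0)
save(c,"sc4")
E
```

```text
[412.60260179 122.11487041 131.08932884] 40.09922997673372
620 125 29 [627.8 130.1  68.9]
628 24 27 [633.1  29.5  69.9]
570 18 23 [572.9  19.   69.2]
565 122 27 [568.4 121.4  69.3]
```

View pics/sc4.png

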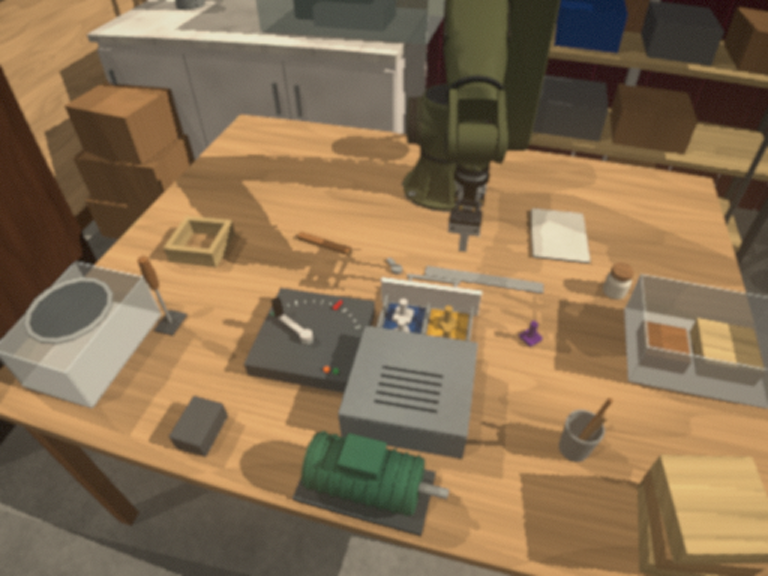

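All four castings are in their bays at (403,317) and (447,322), and no other casting is on the bench. Next I'll push the drawer shut with closed fingers against the bar.

Call:
servo_tool:
  motion:
    - [[0.02, -0.114, 0, 0, 0, 0, 1], [0.02, -0.114, 0, 0, 0, 0, 1], [0.02, -0.114, -0.08, 0, 0, 0, 1], [0.02, -0.114, -0.172, 0, 0, 0, 1], [0.02, -0.114, -0.172, 0, 0, 0, 1], [0.02, -0.114, -0.172, 0, 0, 0, 1], [0.02, -0.114, -0.172, 0, 0, 0, 1], [0.02, -0.114, -0.172, 0, 0, 0, 1], [0.02, -0.114, -0.172, 0, 0, 0, 1]]

```text
clock: 26.4
eef_pos: [425.2, 65.5, 46.7]
eef_rot: [3.139, -0.0, 1.628]
wrist_force: [0.2, 0.5, -0.6]
finger_gap: 0.7
finger_force: 0.0
```

Call:
servo_tool:
  motion:
    - [[0.035, 0.002, 0, 0, 0, 0, 1], [0.07, 0.004, 0, 0, 0, 0, 1], [0.105, 0.006, 0, 0, 0, 0, 1], [0.14, 0.009, 0, 0, 0, 0, 1], [0.175, 0.011, 0, 0, 0, 0, 1], [0.21, 0.013, 0, 0, 0, 0, 1], [0.245, 0.015, 0, 0, 0, 0, 1], [0.28, 0.017, 0, 0, 0, 0, 1], [0.305, 0.019, 0, 0, 0, 0, 1], [0.325, 0.02, 0, 0, 0, 0, 1]]

```text
clock: 27.4
eef_pos: [587.7, 75.6, 46.1]
eef_rot: [3.141, -0.0, 1.628]
wrist_force: [-3.2, 1.0, 0.4]
finger_gap: 0.4
finger_force: 1.0
```

Call:
servo_tool:
  motion:
    - [[0.01, 0, 0, 0, 0, 0, 1], [0.014, 0, 0, 0, 0, 0, 1], [0.014, 0, 0, 0, 0, 0, 1]]

```text
clock: 27.7
eef_pos: [593.4, 75.4, 45.8]
eef_rot: [-3.14, -0.0, 1.628]
wrist_force: [-4.8, 0.8, 2.9]
finger_gap: 0.5
finger_force: 2.5
```

Call:
servo_tool:
  motion:
    - [[0.01, 0, 0, 0, 0, 0, 1], [0.016, 0, 0, 0, 0, 0, 1], [0.016, 0, 0, 0, 0, 0, 1]]

```text
clock: 28.0
eef_pos: [593.9, 75.4, 45.6]
eef_rot: [-3.12, -0.0, 1.629]
wrist_force: [-68.1, -2.4, 44.5]
finger_gap: 0.3
finger_force: 34.4
```

Call:
servo_tool:
  motion:
    - [[-0.04, 0, 0, 0, 0, 0, 1], [-0.06, 0, 0, 0, 0, 0, 1], [-0.06, 0, 0.1, 0, 0, 0, 1], [-0.06, 0, 0.2, 0, 0, 0, 0.6], [-0.06, 0, 0.25, 0, 0, -0.05, 0.5], [-0.06, -0.2, 0.25, 0, 0, -0.1, 0.5], [-0.06, -0.4, 0.25, 0, 0, -0.146, 0.5], [-0.06, -0.4, 0.25, 0, 0, -0.146, 0.5], [-0.06, -0.4, 0.25, 0, 0, -0.146, 0.5], [-0.06, -0.4, 0.25, 0, 0, -0.146, 0.5]]

```text
clock: 29.0
eef_pos: [571.3, -129.7, 170.7]
eef_rot: [3.141, 0.001, 1.164]
wrist_force: [0.1, 0.2, 0.6]
finger_gap: 46.9
finger_force: 0.0
```

```bash
python3 - <<'E'
from h import *
s=manip.read_state();print(s["eef_pos"],s["eef_rot"])
c=manip.camera("top"); save(c,"lev2",(180,70,340,210),5); np.save("top2.npy",c,allow_pickle=True)
E
```

```text
[ 571.28255532 -129.7081723   170.67341944] [3.14088759e+00 7.24568728e-04 1.16406728e+00]
```

View pics/lev2.png

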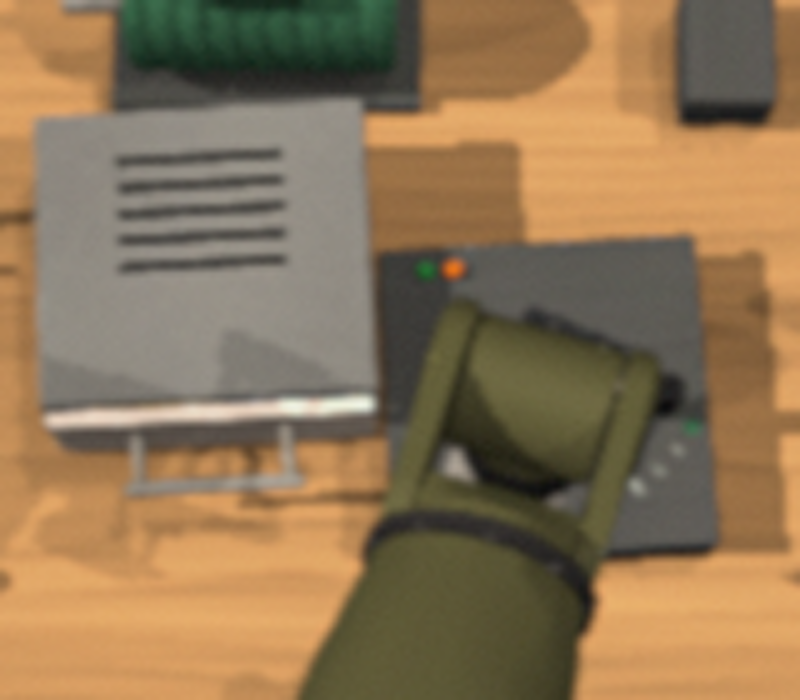

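The drawer is shut: the handle is back at (128–300,486), as at the start.

Call:
servo_tool:
  motion:
    - [[0.202, -0.244, 0, 0, 0, 0, 0.45], [0.202, -0.244, 0, 0, 0, 0, 0.45], [0.202, -0.244, 0, 0, 0, 0, 0.45], [0.202, -0.244, 0, 0, 0, 0, 0.45], [0.202, -0.244, 0, 0, 0, 0, 0.45], [0.202, -0.244, 0, 0, 0, 0, 0.45]]
  newtons: 20

```text
clock: 29.65
eef_pos: [673.0, -245.0, 170.5]
eef_rot: [-3.141, -0.0, 1.171]
wrist_force: [-0.0, -0.4, -0.7]
finger_gap: 51.6
finger_force: 0.0
```

Call:
servo_tool:
  motion:
    - [[0, -0.005, -0.08, 0, 0, 0, 0.45], [0, -0.005, -0.19, 0, 0, 0, 0.45], [0, -0.005, -0.19, 0, 0, 0, 0.45], [0, -0.005, -0.19, 0, 0, 0, 1], [0, -0.005, -0.19, 0, 0, 0, 1], [0, -0.005, -0.19, 0, 0, 0, 1], [0, -0.005, -0.19, 0, 0, 0, 1], [0, -0.005, -0.19, 0, 0, 0, 1], [0, -0.005, -0.19, 0, 0, 0, 1], [0, -0.005, -0.19, 0, 0, 0, 1]]

```text
clock: 30.65
eef_pos: [671.8, -248.5, 77.7]
eef_rot: [-3.138, -0.0, 1.169]
wrist_force: [-18.8, 7.8, 15.3]
finger_gap: 22.0
finger_force: 20.0
```

Call:
servo_tool:
  motion:
    - [[-0.023, 0.013, 0, 0, 0, -0.046, 1], [-0.044, 0.029, 0, 0, 0, -0.093, 1], [-0.061, 0.047, 0, 0, 0, -0.138, 1], [-0.076, 0.067, 0, 0, 0, -0.182, 1], [-0.088, 0.09, 0, 0, 0, -0.227, 1], [-0.096, 0.113, 0, 0, 0, -0.271, 1], [-0.102, 0.138, 0, 0, 0, -0.316, 1], [-0.103, 0.163, 0, 0, 0, -0.36, 1], [-0.102, 0.188, 0, 0, 0, -0.404, 1], [-0.096, 0.214, 0, 0, 0, -0.452, 1]]

```text
clock: 31.65
eef_pos: [623.6, -142.3, 77.4]
eef_rot: [3.141, 0.002, -0.256]
wrist_force: [-16.0, 1.0, 13.0]
finger_gap: 21.8
finger_force: 20.0
```

Call:
servo_tool:
  motion:
    - [[0, 0, 0, 0, 0, 0, 1], [0, 0, 0, 0, 0, 0, 1], [0, 0, 0, 0, 0, 0, 1]]

```text
clock: 31.95
eef_pos: [624.1, -141.4, 77.3]
eef_rot: [-3.141, 0.002, -0.25]
wrist_force: [-15.8, 6.5, 14.2]
finger_gap: 21.6
finger_force: 20.0
```

Call:
servo_tool:
  motion:
    - [[0, 0.001, 0, 0, 0, 0, 1], [0, 0.001, 0, 0, 0, 0, 0.5], [0, 0.001, 0, 0, 0, 0, 0.5], [0, 0.001, 0, 0, 0, 0, 0.5], [0, 0.001, 0, 0, 0, 0, 0.5], [0, 0.001, 0.1, 0, 0, 0, 0.5], [0, 0.001, 0.2, 0, 0, 0, 0.5]]

```text
clock: 32.65
eef_pos: [624.4, -141.5, 175.6]
eef_rot: [-3.141, 0.003, -0.25]
wrist_force: [1.9, 0.3, 0.7]
finger_gap: 46.8
finger_force: 0.0
```

Call:
servo_tool:
  motion:
    - [[-0.4, -0.5, 0.04, 0, 0, 0, 0.5], [-0.4, -0.5, 0.04, 0, 0, 0, 0.5], [-0.4, -0.5, 0.04, 0, 0, 0, 0.5], [-0.4, -0.5, 0.04, 0, 0, 0, 0.5], [-0.4, -0.5, 0.04, 0, 0, 0, 0.5], [-0.4, -0.5, 0.04, 0, 0, 0, 0.5], [-0.4, -0.5, 0.04, 0, 0, 0, 0.5], [-0.4, -0.5, 0.04, 0, 0, 0, 0.5]]

```text
clock: 33.45
eef_pos: [423.3, -393.7, 195.7]
eef_rot: [3.141, -0.0, -0.253]
wrist_force: [0.5, 0.7, -0.6]
finger_gap: 47.4
finger_force: 0.0
```

```bash
python3 - <<'E'
from h import *
s=manip.read_state();print(s["eef_pos"],s["qd"].round(3))
c=manip.camera("top"); save(c,"lev3",(180,70,340,210),5)
E
```

```text
[ 423.32679029 -393.71595859  195.67502517] [ 0.067  0.004  0.006  0.011 -0.002  0.044]
```

View pics/lev3.png

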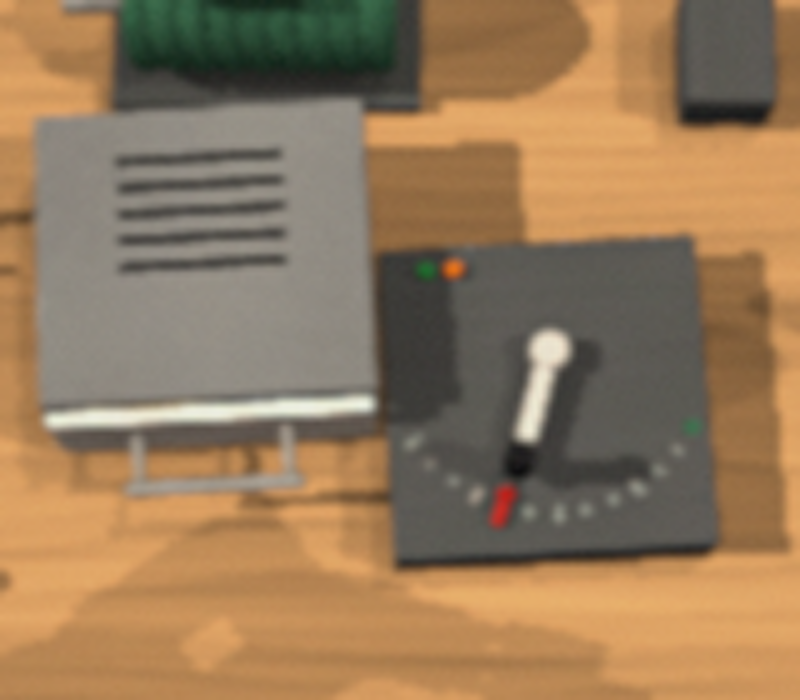

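The arm points at the red mark within about 2°, with the drawer shut and the robot clear.

```bash
python3 -c "
from cell import manip
print(manip.sign_off())"
```

```text
the job is handed in; nothing more can be done
None
```

I've handed the job in, but the sign-off gave no verdict: the last checks showed the two brass and two aluminium castings upright in their bays before the drawer went in, the drawer shut, and the lever about 2° off the red pointer.

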